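# Test the emergency stop of the bench shaker

## Robot

A 6-joint arm with a two-finger parallel gripper is mounted at the origin on a cart in front of the work surface, level with it; the furniture and walls round the work are solid. World frame = base frame: x ahead of the robot, y to its left, z up, the work surface at z = 0. Lengths are in m, angles in rad, forces in N, time in s.
With the tool pointing down it reaches from about 0.275 to 0.75 m from the base axis. Payload 10.2 kg.
Tool frame: the origin (TCP) lies at the centre of the arm's flange, where the gripper is bolted on; the fingertips stand 173 mm ahead of it and the grasp point (between the pads) lies 155 mm ahead of it; z points along the fingers, y is the direction in which the jaws open and shut (so a half turn about z gives the same grasp; the last joint's range is limited). The gripper opens to 85 mm and grips with 20 to 120 N. Pads are 22 mm wide; open, the fingers measure 114 mm over their backs; the gripper's body (76 mm by 85 mm) begins 54 mm behind the grasp point. The pads swing forward as they close: fully open they stand 13 mm farther back than shut.
Start: joints at [0.978, 0.313, 1.498, -0, 1.331, -0.223], TCP at [0.19, 0.49, 0.405] pointing down, gripper open.
Joint ranges: [-2.94, 2.94], [-0.97, 2.17], [0.19, 2.56], [-1.23, 4.37], [0.02, 3.11], [-2.88, 2.88]. Speed limits (rad/s): [2.39, 2.39, 3.01, 3.14, 3.14, 3.14].

## Interface

Orientations are given as a unit quaternion [w, x, y, z].
In Python, from station import ctrl, get_image, camera_params, masks_of gives the robot as it stands.
- The arm moves only by the shell command python3 -m creep 'ROWS' [FORCE]. ROWS is JSON, one flat list of numbers, 7 for each row, row after row: the shift along the tool's x, y, z in mm, then the turn, a rotation vector about the tool's x, y, z in rad, then the finger opening in mm, from 0 to 85.4. In form: [x, y, z, wx, wy, wz, fingers, x, y, z, wx, wy, wz, fingers, ...]. A call has exactly 5 rows; each row is the pose to reach, as a shift and turn from the pose measured when the call began, along the tool's axes at that moment; what a row does not reach only later rows make up. A row lasts 1/8 s, in which the tool goes at most 62.5 mm and 10.7 degrees, less where a joint would pass 70% of its speed; a pose out of reach is approached as far as the arm can. A call with a gripper value outside its range is refused whole. The fingers move at their own pace and stop on an object; FORCE is the grip in N (left out, the last holds). Time passes only in rows, so rows that repeat a pose let the fingers close, or fill a call up. It gives the time, the measured TCP pose, the force and the opening at its end, in the units of the state.
- ctrl.state(): the state, without advancing time (a new reading comes with each control period).
- get_image(name): name is "scene" or "top" or "wrist"; returns (picture, depth): 384x512x3 uint8, red, green, blue; 384x512 float32, m along the optical axis (not along the pixel's ray), 0 where there is no reading.
- camera_params(name): a dict with "camera_matrix" (3x3 intrinsics, pixels), "extrinsics" (4x4, takes a point from camera to world coordinates); the wrist camera has in their place "mount" (4x4, takes a point from camera to tool coordinates, whose origin is the TCP and whose axes are the flange's). Camera axes: x right, y down, z forward; pixel columns grow to the right and rows downward; lengths in m; the calibration is good to about 2 mm. A picture is of the moment at which its call begins: read the wrist's pose just before it. camera_params takes no time and is no camera call.
- ctrl.job_done(): hands the job in, once; it reports no verdict.
Trained networks look in the newest picture that a camera, given by its name, has taken for a name from the list of things; names that differ only in an ending like _2 or _b are one class to them, and where a whole thing is asked for, a point or a joint stands for the part that bears it (a point fixed in the world has none). Each returns a list of dicts, best first, with "confidence" (0 to 1); they miss things now and then, are a little off and sometimes report something else, mostly with a low value. They report only what shows in the picture. A call takes as long as a camera call.
- masks_of(label, camera): "region" (384x512 bool, what is visible of it) and "xy" ([column, row] in pixels, amid what is visible of it).
The state is a dict: "t": time; "q": joint angles; "joint_velocities": joint speeds; "effort": joint torques, N m; "position": TCP position; "ee_rot": TCP orientation; "ft_force": force on the tool from outside, world axes, zero at the start; "torque": the same for the moment, N m; "grip_width": opening from 0.0 (shut) to 1.0 (fully open).
Only numpy, scipy, OpenCV 4.12 (cv2) and the standard library are available. Lean on these libraries where they do the work, as an engineer would, in place of code of your own. Each camera call takes 0.05 s, during which the arm holds its last target. There are 200 camera calls.

## Task

Test the stop of the bench shaker with the fingertips alone, without gripping or lifting anything: press the red mushroom button straight down until it stays in by itself and take the fingers off it, then push the raised bar on its head round clockwise (seen from above) until the button springs back up. Then press the green restart button beside it fully down and let go; restart must never be pressed while the red button is in. Leave the petri dishes on the platform and the things round the shaker where they are.

Things in the scene. Friction and masses are not known exactly. Their poses are not given: they have to be found in the camera images.
- shaker: bench shaker, a white box 230 (x) x 220 (y) mm, fixed to the bench; origin at the centre of its underside on the bench, x points to its back, y to its left, z up. Its front half (x from -115 to 0 mm) is a flat control deck 55 mm high; its back half carries a raised platform (top 87 mm high, rim to 94 mm) with two petri dishes. Red stop button: axis upright at x = -65, y = -45 mm. Green restart button: axis upright at x = -65, y = +50 mm
- stop_top (a point): centre of the top face of the raised bar on the red mushroom stop, 110 mm above the bench when up; it moves down and turns with the head, z stays up. The head is a disc 52 mm across and 12 mm thick whose top face lies 24 mm below this point; the bar is 50 mm long along this point's y axis, 12 mm wide along x and stands 24 mm above the disc
- stop_press (a joint): how far the red button is pressed in, m: 0 up, 0.011 bottom of travel. It latches by itself when pressed past about 0.0085 (takes about 7 N, full travel is safe), and then rests at about 0.008 until it is twisted; it then springs back up by 8 mm
- stop_twist (a joint): how far the red head is twisted clockwise seen from above, rad: 0 at rest, end stop at 0.85. When pressed in, the latch lets go at about 0.5 rad. A soft return spring turns it back to 0 when let go; pushing the bar at its end takes 2 to 5 N. It does not turn anticlockwise from 0
- restart_top (a point): centre of the top face of the green restart button, 28 mm across, about 77 mm above the bench when up, upright, in a black ring
- restart (a joint): how far the green restart button is pressed, m: 0 up, 0.006 fully down (about 5 N); it springs back
- petri_dish_0: petri dish, 59 mm across, 15 mm high, loose on the shaker's platform; origin at the centre of its underside. Leave alone
- petri_dish_1: as petri_dish_0, the other dish on the platform. Leave alone
- timer: white laboratory timer, 64 x 64 x 19 mm, lying loose in front of the shaker; origin at the centre of its underside. Leave alone
- marker: white marker pen with red cap, 135 mm long along its y, 16 mm thick, lying loose in front of the shaker; origin under its centre. Leave alone
- vial: small amber vial with black cap, 23 mm across, 57 mm high, standing loose to the left of the shaker; origin at the centre of its underside. Leave alone
- dropper_bottle: amber dropper bottle, 34 mm across, 102 mm high, standing loose to the left of the shaker; origin at the centre of its underside. Leave alone

How it is judged:
By the outcome, as a careful person would: the job done as asked, in the order asked, and still so for the second after the job is handed in, with the robot touching nothing.
It also fails if it takes over 48 s, if anything falls off the work surface, if the arm or the gripper's body presses on something with over 40 N, if the wrist force passes 120 N, or if a joint passes its speed limit or range.

## Working session

There is one attempt and no reset: what is moved stays moved. The work goes in short steps, Python scripts to look and compute and a shell command to move; the robot and the scene stay as the last step left them, time stands still between calls to the robot, and variables do not carry over. Pictures are saved under pics/ and viewed, about 8 in all and at most 12, crops included, and the job is handed in when it is done.

```bash
mkdir -p pics; cat > h.py <<'E'
import numpy as np, cv2
from station import ctrl, get_image, camera_params, masks_of
def cloud(cam, depth):
    p=camera_params(cam); K=np.array(p["camera_matrix"]); T=np.array(p["extrinsics"])
    v,u=np.mgrid[:384,:512]
    c=np.stack([(u-K[0,2])/K[0,0]*depth,(v-K[1,2])/K[1,1]*depth,depth],-1)
    return c@T[:3,:3].T+T[:3,3]
def save(n,im): cv2.imwrite(f"pics/{n}.png",im[...,::-1])
E
python3 - <<'E'
from h import *
s=ctrl.state(); print(s)
out=[]
for cam in ("top","scene"):
    im,d=get_image(cam); out.append(im); P=cloud(cam,d); np.save(f"{cam}.npy",P)
    for l in ("shaker","stop_top","restart_top","petri_dish_0","timer","marker","vial","dropper_bottle"):
        for r in masks_of(l,cam)[:2]:
            m=r["region"]&(d>0); q=P[m]
            if len(q): print(cam,l,round(r["confidence"],2),np.round(r["xy"]),"n",len(q),"med",np.round(np.median(q,0),3),"lo",np.round(np.percentile(q,2,0),3),"hi",np.round(np.percentile(q,98,0),3))
            if l in("stop_top","restart_top","shaker"): np.save(f"m_{cam}_{l}.npy",m)
    
save("a",np.hstack(out)[:, :]) if 0 else [save("top0",out[0]),save("scene0",out[1])]
E
```

```text
{'t': 0.0, 'q': array([ 9.77574235e-01,  3.13416650e-01,  1.49841291e+00,  8.21443823e-07,
        1.33103475e+00, -2.23396948e-01]), 'joint_velocities': array([ 8.47772565e-04, -2.19232124e-04, -1.16783599e-04,  3.32495737e-04,
        5.86017742e-05, -5.00629934e-04]), 'effort': array([ 7.67035544e-04, -4.12249589e+01, -2.59752399e+01, -2.49257357e-05,
        3.98536708e-03, -4.99595970e-06]), 'position': array([0.18974799, 0.4894652 , 0.40416111]), 'ee_rot': array([-2.52827900e-04,  1.83860655e-01,  9.82952112e-01, -5.83402502e-04]), 'ft_force': array([0.10571988, 0.6873455 , 0.28677824]), 'torque': array([-0.05068882,  0.01635048, -0.03890801]), 'grip_width': 1.0032210848330732}
top shaker 0.77 [310. 146.] n 7622 med [0.562 0.296 0.058] lo [0.457 0.19  0.039] hi [0.685 0.405 0.096]
top shaker 0.25 [334. 119.] n 437 med [0.621 0.241 0.101] lo [0.596 0.216 0.097] hi [0.647 0.267 0.105]
top stop_top 0.55 [328. 169.] n 341 med [0.502 0.26  0.087] lo [0.483 0.237 0.081] hi [0.528 0.283 0.111]
top restart_top 0.48 [284. 164.] n 107 med [0.516 0.353 0.076] lo [0.505 0.341 0.067] hi [0.
[... 1033 characters left out ...]
357 0.078] lo [0.197 0.346 0.069] hi [0.528 0.535 0.283]
scene petri_dish_0 0.65 [257. 158.] n 59 med [0.61  0.332 0.101] lo [0.603 0.313 0.091] hi [0.642 0.364 0.105]
scene timer 0.6 [334. 236.] n 554 med [0.293 0.293 0.017] lo [0.264 0.257 0.004] hi [0.33  0.322 0.021]
scene marker 0.54 [272. 256.] n 384 med [0.31  0.443 0.014] lo [0.258 0.409 0.001] hi [0.366 0.48  0.018]
scene marker 0.41 [256. 158.] n 67 med [0.611 0.336 0.101] lo [0.604 0.312 0.091] hi [0.652 0.365 0.105]
scene vial 0.67 [215. 248.] n 252 med [0.372 0.567 0.031] lo [0.366 0.551 0.   ] hi [0.446 0.576 0.059]
scene dropper_bottle 0.69 [195. 226.] n 405 med [0.466 0.575 0.049] lo [0.46  0.559 0.004] hi [0.479 0.588 0.097]
```

```bash
python3 - <<'E'
from h import *
P=np.load("top.npy")
m=cv2.dilate(np.load("m_top_stop_top.npy").astype(np.uint8),np.ones((5,5)))>0
q=P[m]
bar=q[(q[:,2]>.100)&(q[:,2]<.12)]; disc=q[(q[:,2]>.079)&(q[:,2]<.095)]
r=cv2.minAreaRect((bar[:,:2]*1000).astype(np.float32)); print("bar",len(bar),bar.mean(0).round(4),r)
print("zbar",np.median(bar[:,2]),"disc",cv2.minEnclosingCircle((disc[:,:2]*1000).astype(np.float32)),cv2.minAreaRect((q[(q[:,2]>.079)][:,:2]*1000).astype(np.float32)), np.median(disc[:,2]))
q=P[np.load("m_top_restart_top.npy")]; g=q[q[:,2]>.073]; print("green",len(g),cv2.minEnclosingCircle((g[:,:2]*1000).astype(np.float32)),np.median(g[:,2]),g.mean(0))
s=P[np.load("m_top_shaker.npy")]; s=s[s[:,2]>.045]; print("shaker",cv2.minAreaRect((s[:,:2]*1000).astype(np.float32)))
im=cv2.imread("pics/top0.png")[80:280,180:400]; a=cv2.resize(im,None,fx=2.7,fy=2.7)
b=cv2.imread("pics/scene0.png")[120:290,150:390]; b=cv2.resize(b,None,fx=2.5,fy=2.5)
cv2.imwrite("pics/v1.png",a);cv2.imwrite("pics/v2.png",b)
E
```

```text
bar 117 [0.505  0.26   0.1079] ((505.2859802246094, 259.5821838378906), (49.88002014160156, 12.229157447814941), 82.69196319580078)
zbar 0.10812641388101052 disc ((505.7289123535156, 259.26202392578125), 25.466617584228516) ((430.5721130371094, 332.5562438964844), (49.189979553222656, 258.4283752441406), 45.60186004638672) 0.08464644730027482
green 95 ((517.5368041992188, 353.4345703125), 13.56981372833252) 0.07665924628424348 [0.51752376 0.35334656 0.07659475]
shaker ((621.3379516601562, 241.28981018066406), (54.6566162109375, 55.0672492980957), 46.43592834472656)
```

View pics/v1.png

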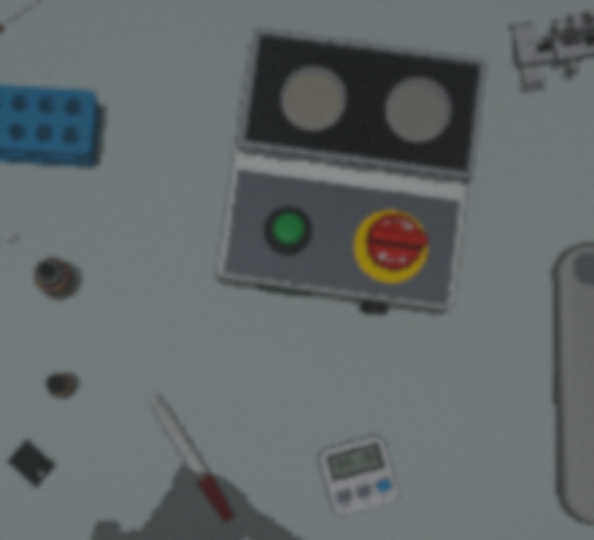

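View pics/v2.png

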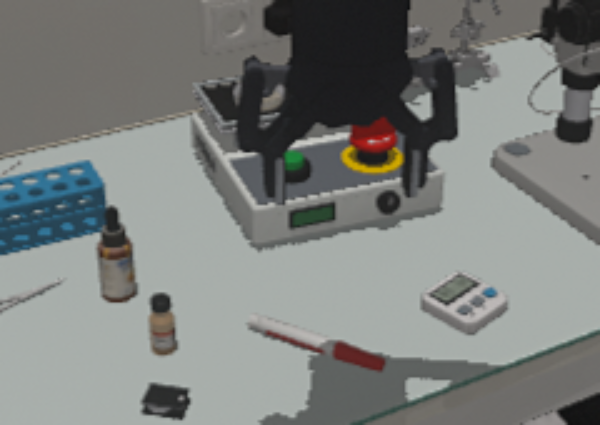

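The pictures show the shaker turned by about -7.3°. In the top crop the red bar is at about (397,240) and the green button at (289,228), and nothing stands in front of the deck. The bar and green centres are 94.7 mm apart, against 95 mm given, so the measurements agree. Next I shut the fingers and move over the red button.

```bash
cat > rel.py <<'E'
import sys
from h import *
from scipy.spatial.transform import Rotation as R
A=np.array([505.3,259.5]); yaw=np.radians(-7.3)
ex=np.array([np.cos(yaw),np.sin(yaw)]); ey=np.array([-np.sin(yaw),np.cos(yaw)])
s=ctrl.state(); p=s["position"]*1000; w,x,y,z=s["ee_rot"]; T=R.from_quat([x,y,z,w])
d=p[:2]-A; f=s["ft_force"]
print("t",round(s["t"],2),"rel to red axis x' %.1f y' %.1f tip z %.1f"%(d@ex,d@ey,p[2]-173),"F",f.round(1),"grip",round(s["grip_width"],3))
if len(sys.argv)>1:
    a,b,c=map(float,sys.argv[1:4]); g=np.r_[A+a*ex+b*ey,c+173]
    G=R.from_matrix(np.c_[np.r_[-ex,0],np.r_[ey,0],[0,0,-1]])
    print("shift",T.inv().apply(g-p).round(1),"rot",(T.inv()*G).as_rotvec().round(3))
E
python3 rel.py 0 0 135
```

```text
t 0.9 rel to red axis x' -342.2 y' 188.0 tip z 231.7 F [-0.4 -0.2  0.1] grip 1.002
shift [-377.3 -100.4   96.7] rot [-0.    -0.    -0.242]
```

```bash
python3 -m creep '[-50,-13,0,0,0,-0.06,0,-105,-28,0,0,0,-0.12,0,-160,-43,0,0,0,-0.18,0,-215,-57,0,0,0,-0.242,0,-270,-72,10,0,0,-0.242,0]' 20; python3 rel.py 0 0 125
```

```text
t: 1.52
position: [0.4169, 0.3235, 0.3953]
ee_rot: [0.001, 0.064, 0.998, 0.001]
ft_force: [0.4, 0.2, 0.2]
grip_width: -0.001
t 1.52 rel to red axis x' -95.9 y' 52.3 tip z 222.3 F [0.4 0.2 0.2] grip -0.001
shift [-95.7 -52.4  97.4] rot [0.001 0.002 0.   ]
```

```bash
python3 -m creep '[-40,-22,20,0,0,0,0,-80,-44,50,0,0,0,0,-95.7,-52.4,80,0.001,0.002,0,0,-95.7,-52.4,97,0.001,0.002,0,0,-95.7,-52.4,97,0.001,0.002,0,0]'; python3 rel.py 0 0 98
python3 - <<'E'
from h import *
im,d=get_image("wrist"); save("w1",im)
E
```

```text
t: 2.15
position: [0.5047, 0.26, 0.2978]
ee_rot: [-0.001, 0.063, 0.998, -0.0]
ft_force: [-0.2, 0.5, 0.4]
grip_width: 0.0
t 2.15 rel to red axis x' -0.7 y' 0.4 tip z 124.8 F [-0.2  0.5  0.4] grip 0.0
shift [-0.8 -0.4 26.8] rot [-0.001 -0.002  0.001]
```

View pics/w1.png

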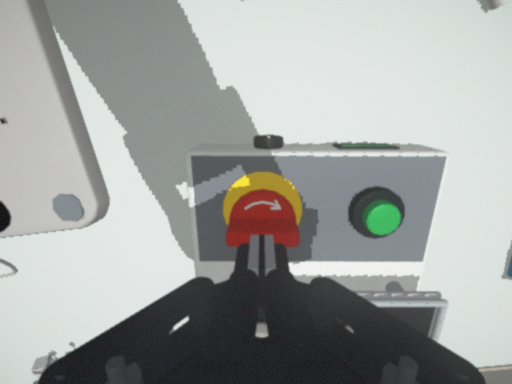

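The wrist view shows the shut fingertips at about (262,245), centred over the bar, with the green button at (382,217). I'll press in steps.

```bash
python3 -m creep '[-0.8,-0.4,8,0,0,0,0,-0.8,-0.4,14,0,0,0,0,-0.8,-0.4,17,0,0,0,0,-0.8,-0.4,20,0,0,0,0,-0.8,-0.4,20,0,0,0,0]'; python3 rel.py 0 0 99
```

```text
t: 2.82
position: [0.5055, 0.2599, 0.2791]
ee_rot: [-0.0, 0.063, 0.998, 0.0]
ft_force: [-1.6, 1.5, 3.8]
grip_width: -0.003
t 2.83 rel to red axis x' 0.1 y' 0.4 tip z 106.1 F [-1.6  1.5  3.8] grip -0.003
shift [ 0.1 -0.4  7.1] rot [ 0.001 -0.     0.001]
```

```bash
python3 -m creep '[0,-0.3,2,0,0,0,0,0,-0.3,4,0,0,0,0,0,-0.3,6,0,0,0,0,0,-0.3,8,0,0,0,0,0,-0.3,8,0,0,0,0]'; python3 rel.py 0 0 99
```

```text
t: 3.45
position: [0.5055, 0.2597, 0.2723]
ee_rot: [0.001, 0.063, 0.998, 0.001]
ft_force: [-4.2, 0.8, 13.9]
grip_width: -0.001
t 3.45 rel to red axis x' 0.2 y' 0.3 tip z 99.3 F [-4.2  0.8 13.9] grip -0.001
shift [ 0.2 -0.3  0.3] rot [0.001 0.001 0.001]
```

```bash
python3 -m creep '[0,0,-8,0,0,0,0,0,0,-20,0,0,0,0,14,12,-26,0,0,0,0,28,27,-26,0,0,0,0,28,27,-26,0,0,0,0]'; python3 rel.py -28 27 92
python3 - <<'E'
from h import *
im,d=get_image("wrist"); save("w2",im)
im,d=get_image("top"); save("t2",im); P=cloud("top",d)
for r in masks_of("stop_top","top")[:1]:
    q=P[r["region"]]; q=q[(q[:,2]>.07)&(q[:,2]<.13)]; print(r["confidence"],len(q),np.percentile(q[:,2],[5,25,50,75,90,98]).round(4))
m=P[(abs(P[...,0]-.5053)<.022)&(abs(P[...,1]-.2595)<.022)]; print(len(m),np.percentile(m[:,2],[5,25,50,75,90,98]).round(4))
E
```

```text
t: 4.08
position: [0.4797, 0.2916, 0.298]
ee_rot: [0.0, 0.062, 0.998, 0.001]
ft_force: [-0.4, -0.0, 1.1]
grip_width: -0.001
t 4.08 rel to red axis x' -29.4 y' 28.6 tip z 125.0 F [-0.4 -0.   1.1] grip -0.001
shift [-1.4 -1.7 33. ] rot [0.001 0.    0.004]
0.47 493 [0.0873 0.0992 0.1009 0.1021 0.1032 0.1045]
647 [0.4053 0.4154 0.4199 0.4221 0.4281 0.4326]
```

View pics/w2.png

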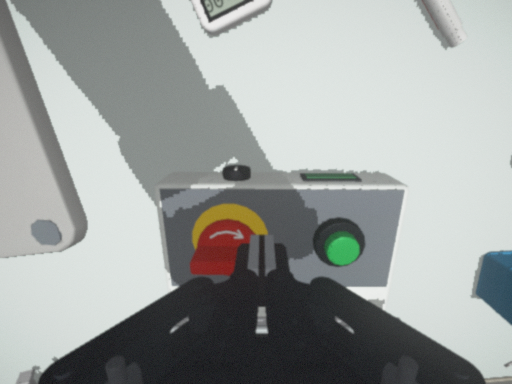

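The fingers are now clear of the button, in front of the left end of the bar, with tips at about (262,240). I'll check the latch using the wrist camera's depth.

```bash
cat > wr.py <<'E'
import sys
from h import *
from scipy.spatial.transform import Rotation as R
s=ctrl.state(); im,d=get_image("wrist"); save(sys.argv[1],im)
c=camera_params("wrist"); K=np.array(c["camera_matrix"]); M=np.array(c["mount"]); w,x,y,z=s["ee_rot"]
v,u=np.mgrid[:384,:512]; q=np.stack([(u-K[0,2])/K[0,0]*d,(v-K[1,2])/K[1,1]*d,d],-1)@M[:3,:3].T+M[:3,3]
P=R.from_quat([x,y,z,w]).apply(q.reshape(-1,3)).reshape(q.shape)+s["position"]
I=im.astype(int); ok=(d>0)&(abs(P[...,0]-.505)<.06)
red=ok&(I[...,0]>2*I[...,1])&(I[...,0]>2*I[...,2])&(I[...,0]>70)&(abs(P[...,1]-.26)<.05)
grn=ok&(I[...,1]>1.6*I[...,0])&(I[...,1]>70)&(abs(P[...,1]-.353)<.03)
for n,m in (("red",red),("green",grn)):
    h=P[m][:,2]; print(n,m.sum(), np.percentile(h,[2,25,50,75,90,98]).round(4) if len(h) else "", P[m].mean(0).round(4))
r=P[red]; b=r[r[:,2]>np.percentile(r[:,2],98)-.005]
print("bar rect",len(b),cv2.minAreaRect((b[:,:2]*1000).astype(np.float32)))
E
python3 wr.py w3
```

```text
red 2105 [0.076  0.0799 0.086  0.1029 0.1042 0.105 ] [0.4981 0.2566 0.09  ]
green 956 [0.0696 0.0781 0.0792 0.0798 0.0802 0.0807] [0.5174 0.3538 0.0781]
bar rect 669 ((496.015625, 263.99346923828125), (26.836589813232422, 57.952205657958984), 37.76311111450195)
```

Red bar top reads about 102 mm once the camera's +2 mm bias is taken off (green reads 79 against 77), so it is latched. Descending beside the bar.

```bash
python3 -m creep '[-1.4,-1.7,10,0,0,0,0,-1.4,-1.7,20,0,0,0,0,-1.4,-1.7,30,0,0,0,0,-1.4,-1.7,35,0,0,0.004,0,-1.4,-1.7,35,0,0,0.004,0]'; python3 rel.py -15 27 90
```

```text
t: 4.9
position: [0.4824, 0.2881, 0.2626]
ee_rot: [0.0, 0.065, 0.998, 0.0]
ft_force: [-0.4, -0.7, 0.7]
grip_width: -0.0
t 4.9 rel to red axis x' -26.4 y' 25.5 tip z 89.6 F [-0.4 -0.7  0.7] grip -0.0
shift [-11.4   1.6  -0.4] rot [ 0.001  0.    -0.003]
```

```bash
python3 -m creep '[-3,1.6,0,0,0,0,0,-6,1.6,0,0,0,0,0,-9,1.6,0,0,0,0,0,-12,1.6,0,0,0,0,0,-14,1.6,0,0,0,0,0]'; python3 rel.py -8 27 90
```

```text
t: 5.52
position: [0.4965, 0.288, 0.2627]
ee_rot: [-0.0, 0.065, 0.998, 0.001]
ft_force: [-2.8, 2.5, 1.3]
grip_width: 0.003
t 5.53 rel to red axis x' -12.4 y' 27.2 tip z 89.7 F [-2.8  2.5  1.3] grip 0.003
shift [-4.4 -0.2 -0.3] rot [ 0.001 -0.    -0.003]
```

```bash
python3 -m creep '[-2,0,0,0,0,0,0,-4,0,0,0,0,0,0,-6,0,0,0,0,0,0,-6.5,0,0,0,0,0,0,-6.5,0,0,0,0,0,0]'; python3 rel.py -4 27 90; python3 wr.py w4
```

```text
t: 6.15
position: [0.5029, 0.2871, 0.2626]
ee_rot: [-0.0, 0.065, 0.998, 0.001]
ft_force: [-0.9, 1.7, 1.9]
grip_width: -0.001
t 6.15 rel to red axis x' -5.9 y' 27.1 tip z 89.6 F [-0.9  1.7  1.9] grip -0.001
shift [-1.9 -0.1 -0.4] rot [ 0.001 -0.    -0.003]
red 3484 [0.083  0.0878 0.0962 0.11   0.1119 0.1127] [0.4957 0.2587 0.098 ]
green 1454 [0.0696 0.0781 0.0793 0.0798 0.0802 0.0807] [0.5173 0.3535 0.0781]
bar rect 1052 ((497.2998046875, 256.43841552734375), (35.6099853515625, 23.14468765258789), 79.0750961303711)
```

View pics/w4.png

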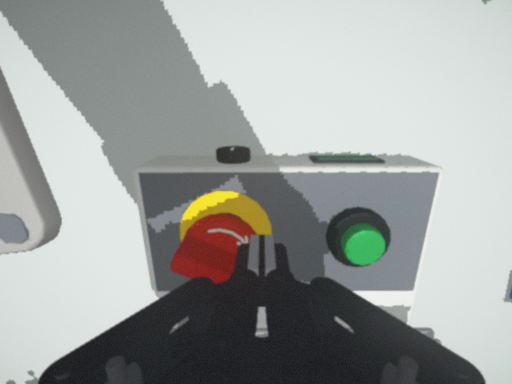

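The bar now reads about 110 mm with the bias taken off, so the button has sprung up. It is still held twisted at (205,255). I'll back off the way I came, then rise.

```bash
python3 -m creep '[5,0,0,0,0,0,0,11,0,0,0,0,0,0,18,0,0,0,0,0,0,24,0,0,0,0,0,0,24,0,-25,0,0,0,0]'; python3 -m creep '[0,0,-15,0,0,0,0,0,5,-20,0,0,0,0,-10,35,-20,0,0,0,0,-20,60,-20,0,0,0,0,-20,60,-20,0,0,0,0]'; python3 rel.py 0 94.5 90;  python3 wr.py w5
```

```text
t: 6.82
position: [0.4783, 0.2902, 0.2866]
ee_rot: [-0.002, 0.065, 0.998, -0.0]
ft_force: [0.5, 0.3, 0.2]
grip_width: -0.004
t: 7.45
position: [0.5061, 0.3482, 0.3054]
ee_rot: [-0.002, 0.064, 0.998, -0.0]
ft_force: [-0.3, -0.2, -0.0]
grip_width: -0.003
t 7.45 rel to red axis x' -10.5 y' 88.1 tip z 132.4 F [-0.3 -0.2 -0. ] grip -0.003
shift [-10.7   6.5  42.3] rot [-0.001 -0.004 -0.001]
red 3164 [0.083  0.0876 0.0968 0.1108 0.112  0.1127] [0.5013 0.2648 0.0982]
green 805 [0.0704 0.0785 0.0792 0.0798 0.0802 0.0806] [0.5162 0.3554 0.0784]
bar rect 1078 ((506.76458740234375, 261.8006591796875), (48.72503662109375, 12.026997566223145), 82.3530502319336)
```

Red is up, and the bar is back at 82.4°, its rest angle. Moving to green.

```bash
python3 -m creep '[-6,3,0,0,0,0,0,-10.7,6.6,10,0,-0.004,0,0,-10.7,6.6,25,0,-0.004,0,0,-10.7,6.6,42,0,-0.004,0,0,-10.7,6.6,42,0,-0.004,0,0]'; python3 rel.py 0 94.6 71
```

```text
t: 8.12
position: [0.5167, 0.3524, 0.2613]
ee_rot: [-0.002, 0.065, 0.998, -0.002]
ft_force: [-0.0, 0.5, 0.6]
grip_width: -0.005
t 8.12 rel to red axis x' -0.5 y' 93.6 tip z 88.3 F [-0.   0.5  0.6] grip -0.005
shift [-0.6  1.1 17.3] rot [-0.003 -0.004 -0.002]
```

```bash
python3 -m creep '[-0.6,1.1,6,-0.003,-0.004,0,0,-0.6,1.1,11,-0.003,-0.004,0,0,-0.6,1.1,14,-0.003,-0.004,0,0,-0.6,1.1,17,-0.003,-0.004,0,0,-0.6,1.1,18,-0.003,-0.004,0,0]'; python3 rel.py 0 94.6 70
```

```text
t: 8.75
position: [0.5174, 0.3534, 0.2448]
ee_rot: [0.0, 0.064, 0.998, 0.0]
ft_force: [-6.5, -3.0, 17.2]
grip_width: 0.002
t 8.75 rel to red axis x' 0.0 y' 94.7 tip z 71.8 F [-6.5 -3.  17.2] grip 0.002
shift [ 0.  -0.1  1.8] rot [ 0.     0.001 -0.002]
```

```bash
python3 -m creep '[0,0,1,0,0,0,0,0,0,1.5,0,0,0,0,0,0,1.5,0,0,0,0,0,0,1.5,0,0,0,0,0,0,1.5,0,0,0,0]'; python3 rel.py 0 94.6 70
```

```text
t: 9.38
position: [0.5173, 0.3534, 0.2448]
ee_rot: [0.001, 0.064, 0.998, 0.0]
ft_force: [-6.3, -1.8, 12.6]
grip_width: -0.001
t 9.38 rel to red axis x' -0.1 y' 94.7 tip z 71.8 F [-6.3 -1.8 12.6] grip -0.001
shift [-0.1 -0.1  1.8] rot [ 0.     0.001 -0.001]
```

```bash
python3 -m creep '[0,0,2.5,0,0,0,0,0,0,2.5,0,0,0,0,0,0,2.5,0,0,0,0,0,0,2.5,0,0,0,0,0,0,2.5,0,0,0,0]'; python3 rel.py; python3 -m creep '[0,0,-5,0,0,0,0,0,0,-15,0,0,0,0,0,0,-40,0,0,0,0,20,0,-80,0,0,0,0,50,0,-100,0,0,0,0]';python3 rel.py; python3 wr.py w6; python3 - <<'E'
import numpy as np
from h import *
im,d=get_image("top"); save("t6",im)
for l in ("timer","marker","vial","dropper_bottle","petri_dish_0"):
    for r in masks_of(l,"top")[:2]: print(l,round(r["confidence"],2),np.round(r["xy"]))
im,d=get_image("scene"); save("s6",cv2.resize(im[100:300,130:400],None,fx=2.5,fy=2.5))
E
```

```text
t: 10.0
position: [0.5171, 0.3535, 0.2447]
ee_rot: [0.001, 0.064, 0.998, 0.0]
ft_force: [-8.5, -4.7, 19.7]
grip_width: -0.002
t 10.0 rel to red axis x' -0.2 y' 94.7 tip z 71.7 F [-8.5 -4.7 19.7] grip -0.002
t: 10.62
position: [0.4672, 0.3598, 0.3466]
ee_rot: [0.002, 0.065, 0.998, 0.001]
ft_force: [-0.7, 0.5, 0.4]
grip_width: 0.002
t 10.62 rel to red axis x' -50.5 y' 94.6 tip z 173.6 F [-0.7  0.5  0.4] grip 0.002
red 1987 [0.0818 0.0875 0.0965 0.1105 0.1119 0.1126] [0.5001 0.2641 0.0978]
green 159 [0.0692 0.0727 0.0762 0.0786 0.0792 0.0798] [0.5085 0.3576 0.0753]
bar rect 641 ((506.6300048828125, 261.1393127441406), (49.50453186035156, 11.486333847045898), 82.4853744506836)
timer 0.8 [304. 263.]
timer 0.33 [202. 225.]
marker 0.76 [255. 254.]
vial 0.47 [253. 249.]
dropper_bottle 0.63 [198. 183.]
dropper_bottle 0.61 [293. 116.]
petri_dish_0 0.88 [334. 123.]
petri_dish_0 0.58 [294. 116.]
```

View pics/w6.png

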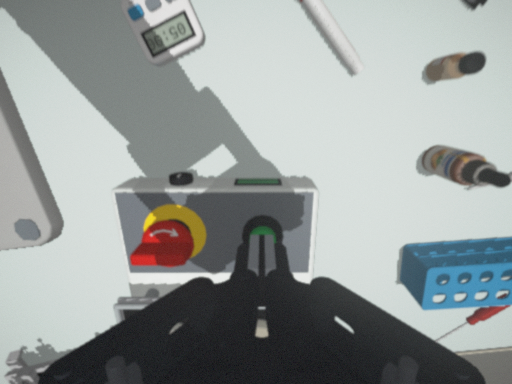

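View pics/s6.png

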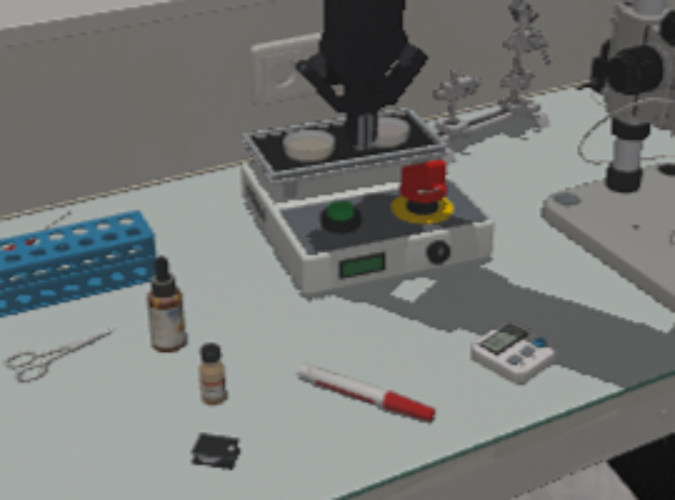

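```bash
python3 -c "
from h import *
print(ctrl.job_done(), ctrl.state()['t'])"
```

```text
the job is handed in; nothing more can be done
the job is handed in; nothing more can be done
```

The stop test is done, in the order asked and with the fingertips shut, and I handed it in after about 11 s of robot time.

- **Red press:** I pressed it to the bottom with about 14 N. With the fingers off, the bar top read about 102 mm, so it had latched. Heights are corrected for a 2 mm camera offset.
- **Twist and release:** I pushed the left end of the bar clockwise from the front, and the button sprang back up to about 110 mm. After I backed off, the bar returned to its rest angle (82.4°).
- **Green restart:** I pressed it only after red was up. It reached a hard stop at a fingertip height of 71.7 mm with about 20 N, close to the 71 mm expected. I then let go.
- **Last check:** Red was up, and the gripper stood clear about 170 mm above the bench. Green's top again read about 77 mm, but only a few green pixels showed past the fingers.
- **Surrounding things:** The dishes, marker, vial and dropper bottle looked unmoved in the last pictures.
- **Doubtful readings:** The network's last top-view positions for the timer and vial differed from the first ones. The timer's mask had shifted, probably because the arm hid part of it. The vial's spot was reported as a low-confidence timer, and its own label landed on the marker. I did not measure either again; nothing I moved came near them.

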